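# Offer up a bearing cap over its studs

## Robot

A 6-joint arm with a two-finger parallel gripper is mounted at the origin on the work surface. World frame = base frame: x ahead of the robot, y to its left, z up, the work surface at z = 0. Lengths are in m, angles in degrees, forces in N, time in s.
With the tool pointing down it reaches from about 0.25 to 0.725 m from the base axis. Payload 9.7 kg.
Tool frame: the origin (TCP) lies on the centre line of the jaws, within the pads' length; the fingertips stand bot.nose_length ahead of it and the grasp point (between the pads) lies 11 mm behind it (bot.nose_length is the distance from the TCP to the fingertips, in m); z points along the fingers, y is the line along which they close (so a half turn about z gives the same grasp; the last joint's range is limited). The gripper opens to 85 mm and grips with 20 to 120 N. Pads are 22 mm wide; open, the fingers measure 114 mm over their backs; the gripper's body (76 mm by 85 mm) begins 54 mm behind the grasp point. The pads swing forward as they close: fully open they stand 13 mm farther back than shut.
Start: joints at [72.823, 4.979, 10.078, 95.1, 0, 90], TCP at [0.162, 0.525, 0.239] pointing down, gripper open.
Joint ranges: [-179.16, 179.16], [-48.56, 103.87], [-65.8, 70.77], [-126.05, 130.52], [-82.76, 87.17], [-180, 180]. Speed limits (degrees/s): [127.2, 127.2, 147.25, 180, 180, 180].

## Interface

Orientations are given as [roll, pitch, yaw] about the fixed x, y, z axes, in that order (R = Rz(yaw) Ry(pitch) Rx(roll)).
In Python, from workcell import bot gives the robot as it stands. The module is installed in compiled form; this text tells all that it offers.
- The arm moves only by the shell command python3 -m inch 'ROWS' [OPENING] [FORCE]. ROWS is JSON, a list of rows, each a list of 4 numbers: the shift along the world's x, y, z in cm, then the turn about the world's z in degrees. A call has exactly 8 rows; each row is the pose to reach, as a shift and turn from the pose commanded when the call began; what a row does not reach only later rows make up. A row lasts 1/8 s, in which the tool goes at most 62.5 mm and 10.7 degrees, less where a joint would pass 70% of its speed; a pose out of reach is approached as far as the arm can. A call with a gripper value outside its range is refused whole. OPENING is the finger opening in cm, from 0 to 8.54, set as the call begins (- or left out, the last holds). The fingers move at their own pace and stop on an object; FORCE is the grip in N (left out, the last holds). Time passes only in rows, so rows that repeat a pose let the fingers close, or fill a call up. It gives the time, the measured TCP pose, the force, the opening and the grip force at its end, in the units of the state.
- bot.get_obs(): the state, without advancing time (a new reading comes with each control period).
- bot.camera(name): name is "scene" or "top" or "wrist"; returns a dict with "img" (420x560x3 uint8, red, green, blue), "fovy" (degrees; the focal length in pixels is half the picture's height over the tangent of half this angle, whatever the lens; pixels are square), "cx", "cy" (the principal point, pixels), "dist" ([k1, k2, p1, p2, k3] as OpenCV has them; the pictures are not rectified), "R" (3x3) and "t" (3): a world point X has camera coordinates R X + t; the wrist camera has in their place "mount" (4x4, takes a point from camera to tool coordinates, whose origin is the TCP and whose axes are the flange's). Camera axes: x right, y down, z forward; pixel columns grow to the right and rows downward; lengths in m; the calibration is good to about 2 mm. A picture is of the moment at which its call begins: read the wrist's pose just before it. There is no depth.
- bot.job_done(): hands the job in; it is judged then, once.
Trained networks look in a picture, given as the dict that the camera call returned (one of the last four; its "shot" number tells which), for a name from the list of things; names that differ only in an ending like _2 or _b are one class to them, and where a whole thing is asked for, a point or a joint stands for the part that bears it (a point fixed in the world has none). Each returns a list of dicts, best first, with "score" (0 to 1); they miss things now and then, are a little off and sometimes report something else, mostly with a low value. They report only what shows in the picture. A call takes as long as a camera call. They do not tell look-alikes from the thing itself.
- bot.find_in(thing, picture): "point" ([column, row] in pixels, amid what is visible of it).
- bot.landmark_of(thing, picture): "point" ([column, row] in pixels: a listed point, or the origin of a listed thing).
The state is a dict: "time": time; "q": joint angles; "qd": joint speeds; "joint_efforts": joint torques, N m; "ee_pos": TCP position; "tcp_rot": TCP orientation; "wrist_force": force on the tool from outside, world axes, zero at the start; "torque": the same for the moment, N m; "opening": finger opening in m; "grasp_force": force on a finger pad.
Only numpy, scipy, OpenCV 4.12 (cv2) and the standard library are available. Lean on these libraries where they do the work, as an engineer would, in place of code of your own. Each camera call takes 0.05 s, during which the arm holds its last target. There are 200 camera calls.

## Task

Pick up the larger of the two loose aluminium bearing caps, gripping it lightly (no more than about 40 N on each finger, it marks easily), and lift it over the red partition to the bearing pedestal that still has no cap. Finish holding it still and level about a centimetre above the tips of the two bare studs, each hole right over its stud and the cap not touching them; do not put it down or let go, the fitter will take it from there. Do not bump the partition or the pedestals, and leave the other parts where they are.

Things in the scene. Friction and masses are not known exactly. Their poses are not given: they have to be found in the camera images.
- cap: larger loose aluminium bearing cap, 0.24 kg, joint face down on the table: half-round arch (outer radius 37, bore radius 27), 44 mm wide along x (bore axis), flat faces at x = +-22 mm to grip across; an ear 14 mm thick at each end; 128 mm long along y, 37 mm high. A 14 mm hole in each ear at y = +-48 mm. Origin: centre of its underside, z up. Half a turn about z makes no difference
- pedestal: pedestal without a cap, fixed grey casting: foot 56 (x) by 180 mm (y), shoulders at z = 46 mm, steel bearing shell on top along x (top at 71 mm), shaft stub 96 mm long along x. Two bare upright studs, 10 mm diameter, at y = +-48 mm, tips at z = 86 mm. Origin: centre of its underside, z up. The cap's y axis must lie along this y axis, either way round
- stud_mid (a point): the point midway between the tips of the bare pedestal's two studs, 86 mm above the table, axes as pedestal
- pedestal_done: identical pedestal, fixed, with its cap already on and nuts on its studs, highest point 86 mm; leave alone. Origin: centre of its underside
- partition: upright red steel plate fixed on the table between the caps (left, +y) and the pedestals (right, -y): 460 mm long along its x axis, 8 mm thick, 100 mm high, with a foot strip 40 mm wide. Origin: centre of its underside
- small_cap: smaller aluminium bearing cap for another shaft, same shape but only 92 mm long and 25 mm high, loose; leave alone. Origin: centre of its underside
- sleeve: upright steel sleeve, 40 mm diameter, 65 mm high, loose, near the partition; leave alone. Origin: centre of its underside
- bearing: steel bearing ring lying flat, 80 mm diameter, 22 mm high, loose; leave alone. Origin: centre of its underside
- flange: square steel plate with holes, 85 x 85 x 14 mm, loose; leave alone. Origin: centre of its underside
- hub: steel flanged hub, 84 mm diameter, 55 mm high, loose; leave alone. Origin: centre of its underside
- oil: grey closed plastic bottle, 56 mm diameter, 170 mm high, loose; leave alone. Origin: centre of its underside
- wrench: steel wrench 190 mm long lying flat, loose; leave alone. Origin: about its middle, underside
- collar: steel collar lying flat, 56 mm diameter, 18 mm high, loose; leave alone. Origin: centre of its underside
Mind the look-alikes: they are no part of the job. What is shaped like the pedestal but turquoise is not meant. Leave any blue look-alike of the cap alone.

How it is judged (in metres and radians):
On the way:
1. the cap is held by the fingers with its underside higher than the partition's top (height (world z) of cap above 0.102 m and contact force between the fingers and cap above 1 N), for 0.1 s.
At the end, for the whole second after the job is handed in: The cap is in the fingers, still and level (0.1 rad), touching nothing else; underside 4 to 18 mm above the bare pedestal's stud tips, centre within 6 mm horizontally of midway between the studs, length along the line of the studs within 0.1 rad, either way round (horizontal distance between cap and stud_mid below 0.006 m and z of cap in the frame of stud_mid between 0.004 and 0.018 m and angle between the y axis of cap and the y axis of pedestal, either way round below 0.1 rad and angle between cap's own z axis and vertical below 0.1 rad and linear speed of cap below 0.02 m/s and contact force between the fingers and cap above 1 N and contact force between cap and pedestal below 0.1 N); the arm keeps its last pose, push and grip.
It fails at once if the cap is squeezed with more than 110 N (sum over both fingers) (contact force between the fingers and cap above 110 N).
It fails at once if the partition or a pedestal is bumped (over 3 N) by the cap or the robot (contact force between any of partition, pedestal, pedestal_done and anything else above 3 N).
It fails at once if another loose part is moved more than 20 mm (distance of any of small_cap, sleeve, bearing, flange, hub, oil, wrench, collar from where it was at the start of the episode above 0.02 m).
It also fails if it takes over 43 s, if anything falls off the work surface, if the arm or the gripper's body presses on something with over 40 N, if the wrist force passes 120 N, or if a joint passes its speed limit or range.

## Working session

There is one attempt and no reset: what is moved stays moved. The work goes in short steps, Python scripts to look and compute and a shell command to move; the robot and the scene stay as the last step left them, time stands still between calls to the robot, and variables do not carry over. Pictures are saved under pics/ and viewed, at most 10 in all, crops included, and the job is handed in when it is done.

```bash
mkdir -p pics; cat > h.py <<'E'
import numpy as np, cv2, json
from workcell import bot
def K(c):
    f=c["img"].shape[0]/2/np.tan(np.radians(c["fovy"]/2)); return np.array([[f,0,c["cx"]],[0,f,c["cy"]],[0,0,1]])
def ext(c,obs=None):
    if "R" in c: return np.array(c["R"]),np.array(c["t"])
    from scipy.spatial.transform import Rotation as Ro
    T=np.eye(4);T[:3,:3]=Ro.from_euler("xyz",obs["tcp_rot"],degrees=True).as_matrix();T[:3,3]=obs["ee_pos"]
    W=np.linalg.inv(T@np.array(c["mount"])); return W[:3,:3],W[:3,3]
def ground(c,p,z,obs=None):
    R,t=ext(c,obs); u=cv2.undistortPoints(np.array([[p]],float),K(c),np.array(c["dist"]))[0,0]
    d=R.T@np.array([u[0],u[1],1]); o=-R.T@t; return o+d*(z-o[2])/d[2]
def proj(c,X,obs=None):
    R,t=ext(c,obs); return cv2.projectPoints(np.array(X,float).reshape(-1,3),cv2.Rodrigues(R)[0],t,K(c),np.array(c["dist"]))[0][:,0]
def save(c,n): cv2.imwrite("pics/"+n,c["img"][:,:,::-1])
E
python3 - <<'E'
from h import *
o=bot.get_obs();print(o["ee_pos"],o["tcp_rot"],o["opening"],bot.nose_length)
for n in ("top","scene","wrist"):
    c=bot.camera(n);save(c,n+"0.png")
    print(n,np.round(-ext(c,o)[0].T@ext(c,o)[1],3))
    for th,z in (("cap",0),("small_cap",0),("pedestal",0),("stud_mid",.086),("pedestal_done",0),("partition",0),("sleeve",0),("oil",0)):
        for d in bot.landmark_of(th,c)[:4]: print(th,round(d["score"],2),np.round(d["point"]),np.round(ground(c,d["point"],z,o),3)[:2])
a=[cv2.imread(f"pics/{n}0.png") for n in ("top","scene")]
E
```

```text
[0.16234539 0.52525168 0.23856035] [-1.79920741e+02 -1.99162666e-03  1.62821984e+02] 0.08541887960185887 0.008
top [0.289 0.023 1.177]
cap 0.82 [224. 252.] [0.444 0.177]
cap 0.75 [119. 314.] [0.284 0.472]
small_cap 0.54 [213. 192.] [0.626 0.204]
pedestal 0.96 [345. 177.] [ 0.652 -0.194]
pedestal 0.75 [371. 307.] [ 0.265 -0.234]
stud_mid 0.87 [348. 171.] [ 0.642 -0.188]
stud_mid 0.81 [379. 309.] [ 0.262 -0.236]
pedestal_done 0.9 [336. 248.] [ 0.437 -0.148]
partition 0.85 [257. 208.] [0.567 0.075]
sleeve 0.64 [286. 221.] [ 0.525 -0.008]
oil 0.6 [234. 150.] [0.754 0.138]
scene [1.096 0.43  0.869]
cap 0.96 [472. 253.] [0.289 0.478]
cap 0.65 [348. 234.] [0.444 0.182]
small_cap 0.59 [316. 288.] [0.637 0.205]
pedestal 0.8 [194. 216.] [ 0.661 -0.192]
pedestal 0.73 [265. 140.] [ 0.276 -0.25 ]
stud_mid 0.59 [270. 120.] [ 0.269 -0.234]
pedestal_done 0.85 [256. 184.] [ 0.455 -0.137]
partition 0.78 [287. 245.] [0.577 0.072]
partition 0.58 [196. 216.] [ 0.658 -0.19 ]
sleeve 0.69 [274. 218.] [ 0.528 -0.013]
oil 0.7 [264. 315.] [0.772 0.151]
wrist [0.083 0.55  0.373]
cap 0.94 [271. 288.] [0.288 0.472]
```

View pics/top0.png

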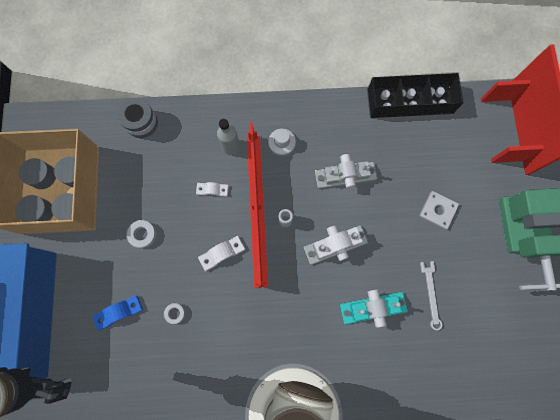

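View pics/scene0.png

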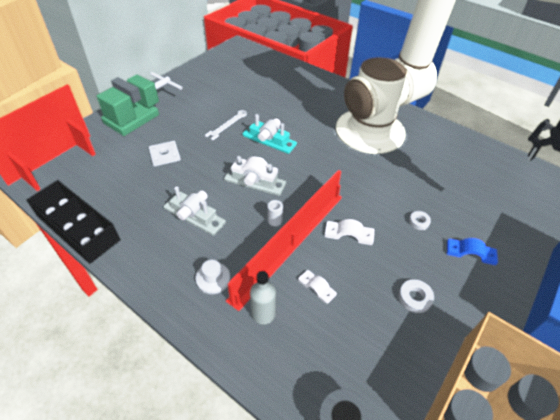

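View pics/wrist0.png

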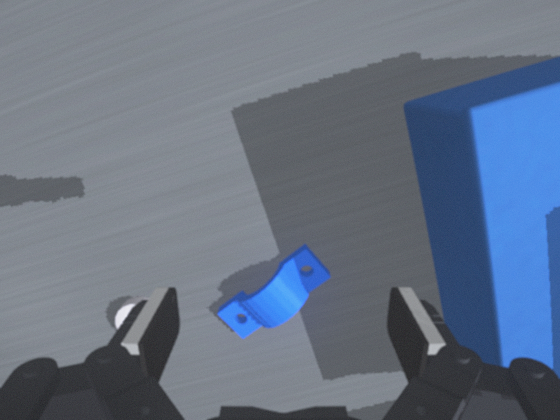

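The top and scene views show the large cap at about (222,253) in the top image, roughly world (0.444, 0.178). The bare grey pedestal is at (345,175), roughly (0.645, -0.19), and the done one at (336,245). The blue cap and turquoise pedestal are the look-alikes. The wrist view shows only the blue cap. Next I'll move to look at the cap with the wrist camera.

```bash
python3 -m inch '[[3,-4,0,-3],[7,-10,0,-8],[11,-16,0,-12],[15,-22,0,-16],[18,-27,0,-16],[19,-28.7,0,-16],[19,-28.7,0,-16],[19,-28.7,0,-16]]'
cat > capm.py <<'E'
from h import *
import sys
n=sys.argv[1]
o=bot.get_obs();print(o["time"],np.round(o["ee_pos"],4),np.round(o["tcp_rot"],2),np.round(o["q"],1))
w=bot.camera("wrist");save(w,n)
for th in ("cap","small_cap"):
    for d in bot.landmark_of(th,w)[:3]: print(th,round(d["score"],2),np.round(d["point"]),np.round(ground(w,d["point"],0,o),4)[:2])
E
python3 capm.py w1.png
```

```text
time: 2.35
ee_pos: [0.3524, 0.2386, 0.2393]
tcp_rot: [180.0, -0.0, 146.8]
wrist_force: [-0.2, 0.2, 0.5]
opening: 0.0854
grasp_force: 0.0
2.35 [0.3524 0.2386 0.2393] [ 1.7998e+02 -1.0000e-02  1.4678e+02] [ 34.1 -11.9  -6.   95.9   0.   67.3]
cap 0.73 [287. 262.] [0.4421 0.1853]
small_cap 0.68 [380. 368.] [0.632  0.2023]
```

View pics/w1.png

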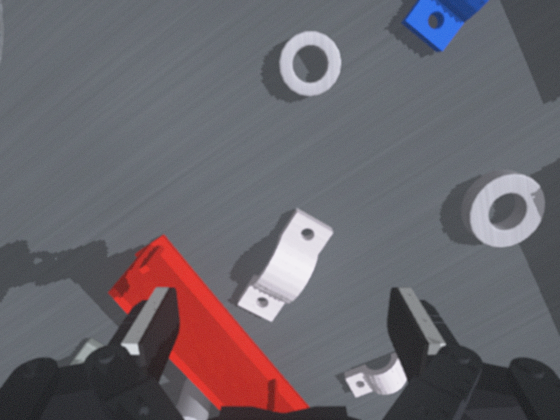

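The cap's two holes show clearly at (307,234) and (263,302). I'll compute centre and yaw from them.

```bash
cat > holes.py <<'E'
from h import *
from scipy.spatial.transform import Rotation as Ro
o=bot.get_obs();w=bot.camera("wrist")
print(np.round(w["mount"],3).tolist())
a=ground(w,(307,234),.014,o);b=ground(w,(263,302),.014,o)
d=a-b;print(a,b,"dist",np.linalg.norm(d),"mid",(a+b)/2,"ang",np.degrees(np.arctan2(d[1],d[0])))
t=bot.camera("top");save(t,"t1.png")
g=t["img"]
cv2.imwrite("pics/t1c.png",cv2.resize(np.hstack([g[145:285,190:300],g[145:285,300:410]])[:,:,::-1],None,fx=3.6,fy=3.6,interpolation=cv2.INTER_CUBIC))
m=(a+b)/2
for h in (a,b): print("top proj",proj(t,h))
E
python3 holes.py
```

```text
[[-0.001, -0.945, -0.328, 0.083], [1.0, -0.001, 0.001, -0.0], [-0.001, -0.328, 0.945, -0.135], [0.0, 0.0, 0.0, 1.0]]
[0.41960136 0.22525407 0.014     ] [0.46252957 0.14061546 0.014     ] dist 0.09490271875467976 mid [0.44106546 0.18293477 0.014     ] ang 116.8938591730422
top proj [[206.25991693 260.39515387]]
top proj [[235.46649844 243.90086103]]
```

View pics/t1c.png

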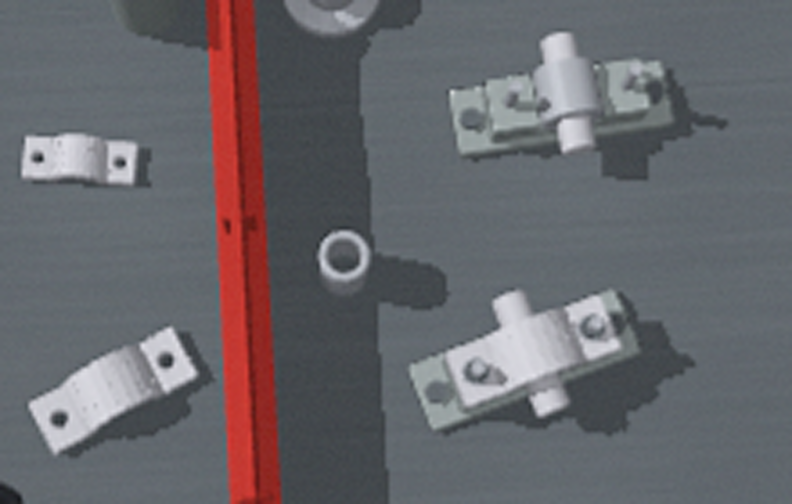

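The top crop agrees with the wrist measurement. The cap is at (0.441, 0.183) with its long axis at 116.9°, and the holes measure 94.9 mm apart against 96 expected. I'll turn -30° and hover.

```bash
python3 -m inch '[[2.5,-1.5,-2,-8],[5,-3,-5,-16],[7.5,-5,-8,-24],[8.9,-5.6,-11,-30],[8.9,-5.6,-13,-30],[8.9,-5.6,-14,-30],[8.9,-5.6,-14,-30],[8.9,-5.6,-14,-30]]' 6.8 25
python3 capm.py w2.png
```

```text
time: 3.6
ee_pos: [0.4417, 0.183, 0.1003]
tcp_rot: [179.9, 0.0, 116.9]
wrist_force: [0.6, -0.2, 0.6]
opening: 0.0682
grasp_force: 0.0
3.6 [0.4417 0.183  0.1003] [179.92   0.   116.87] [ 22.5  -5.4 -15.6  79.7   0.   85.6]
cap 0.64 [283. 217.] [0.4428 0.1827]
small_cap 0.61 [522. 301.] [0.6331 0.2036]
```

View pics/w2.png

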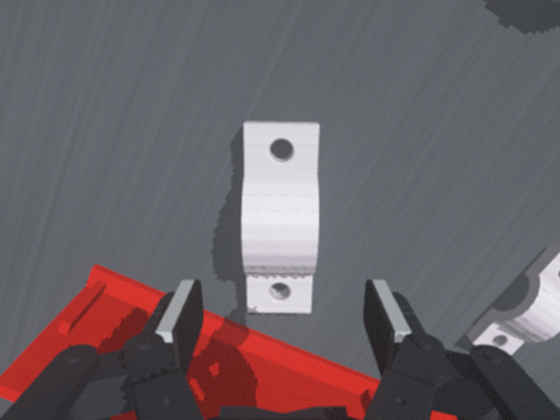

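The cap is upright and centred between the jaws, with its holes at (282,149) and (280,291). I'll descend and close lightly.

```bash
python3 -m inch '[[0,0,-2,0],[0,0,-4,0],[0,0,-6,0],[0,0,-7.5,0],[0,0,-8.2,0],[0,0,-8.5,0],[0,0,-8.5,0],[0,0,-8.5,0]]' && python3 -m inch '[[0,0,0,0],[0,0,0,0],[0,0,0,0],[0,0,0,0],[0,0,0,0],[0,0,0,0],[0,0,0,0],[0,0,0,0]]' 3.8 25
```

```text
time: 4.75
ee_pos: [0.4418, 0.1826, 0.0149]
tcp_rot: [179.9, 0.0, 116.8]
wrist_force: [-0.2, -0.0, -0.1]
opening: 0.0678
grasp_force: 0.0
time: 5.75
ee_pos: [0.4416, 0.1826, 0.0147]
tcp_rot: [180.0, 0.0, 116.8]
wrist_force: [-0.8, 0.0, 5.8]
opening: 0.0437
grasp_force: 26.3
```

```bash
python3 -m inch '[[0,0,0.5,0],[0,0,1.5,0],[0,0,4,0],[0,0,8,0],[0,0,12,0],[0,0,16,0],[0,0,18,0],[0,0,18.5,0]]'; python3 capm.py w3.png
```

```text
time: 6.75
ee_pos: [0.4419, 0.1827, 0.2008]
tcp_rot: [179.9, 0.0, 116.8]
wrist_force: [0.5, 0.2, -2.9]
opening: 0.0437
grasp_force: 26.2
6.75 [0.4419 0.1827 0.2008] [1.7988e+02 1.0000e-02 1.1682e+02] [22.5 -5.6 -4.7 90.8 -0.  85.6]
cap 0.91 [283. 281.] [0.4902 0.0885]
small_cap 0.66 [462. 246.] [0.6329 0.2032]
```

View pics/w3.png

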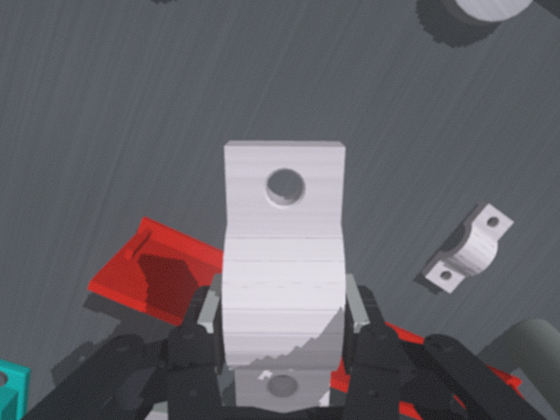

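The cap is held level between the pads, with its near hole at (285,187) and far hole at (283,386). I'll carry it high over the partition to a spot where the wrist camera can see the studs past the held cap.

```bash
python3 -m inch '[[0.5,-2,0,-2],[2,-6,0,-6],[4,-11,0,-11],[5.5,-16,0,-17],[7,-21,0,-23],[9,-26,0,-29],[10,-30,0,-34],[10.5,-32,0,-36]]' && python3 -m inch '[[1,-3,0,-4],[2.5,-7,0,-9],[3.8,-11,0,-15],[4.8,-14,0,-21],[4.8,-14,0,-21],[4.8,-14,0,-21],[4.8,-14,0,-21],[4.8,-14,0,-21]]'
cat > st.py <<'E'
from h import *
import sys
n=sys.argv[1]
o=bot.get_obs();print(o["time"],np.round(o["ee_pos"],4),np.round(o["tcp_rot"],2),np.round(o["q"],1),o["grasp_force"])
for cn in ("wrist","top","scene"):
    c=bot.camera(cn);save(c,n+cn+".png")
    for th,z in (("stud_mid",.086),("pedestal",0),("cap",0)):
        for d in bot.landmark_of(th,c)[:3]: print(cn,th,round(d["score"],2),np.round(d["point"],1),np.round(ground(c,d["point"],z,o),4)[:2])
E
python3 st.py s1
```

```text
time: 7.9
ee_pos: [0.5461, -0.1393, 0.1976]
tcp_rot: [-179.9, -0.0, 80.6]
wrist_force: [-0.7, 1.0, -2.5]
opening: 0.0436
grasp_force: 26.2
time: 8.9
ee_pos: [0.5944, -0.2767, 0.1996]
tcp_rot: [180.0, -0.0, 59.9]
wrist_force: [-0.9, 0.6, -3.0]
opening: 0.0437
grasp_force: 26.6
8.9 [ 0.5944 -0.2767  0.1996] [ 1.7998e+02 -1.0000e-02  5.9900e+01] [-25.   19.4  22.6  93.1   0.   95.1] 26.598779745363572
wrist stud_mid 0.57 [304.7  60.3] [ 0.6571 -0.1982]
wrist pedestal 0.91 [  4.5 305.4] [ 0.2647 -0.2441]
wrist pedestal 0.71 [298.2  66.8] [ 0.6564 -0.1978]
wrist cap 0.82 [288.3 282.9] [ 0.5467 -0.372 ]
top pedestal 0.78 [345.2 177.4] [ 0.6492 -0.1951]
top pedestal 0.22 [174.7 312.7] [0.2793 0.3181]
top cap 0.89 [118.3 311.6] [0.2912 0.4756]
scene stud_mid 0.89 [188.1 198.8] [ 0.6727 -0.1867]
scene stud_mid 0.57 [269.  121.7] [ 0.2792 -0.2297]
scene pedestal 0.92 [193.2 217.1] [ 0.6658 -0.1923]
scene pedestal 0.58 [267.1 138.3] [ 0.2656 -0.2491]
scene cap 0.92 [468.9 253.2] [0.2964 0.4717]
scene cap 0.64 [182.3 140.3] [ 0.453  -0.4647]
```

View pics/s1wrist.png

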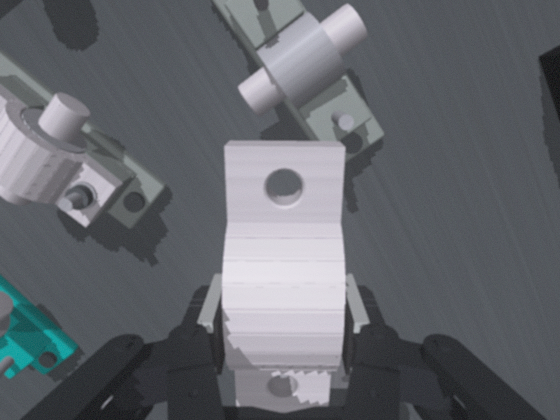

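The bare pedestal is visible at the top, with one stud at (345,121) and the other cut off near (262,0). I'll raise and shift slightly so both show.

```bash
python3 -m inch '[[-0.3,0.4,1.5,0],[-1,1.4,4,0],[-1.5,2.2,6.5,0],[-1.9,2.8,8,0],[-1.9,2.8,8,0],[-1.9,2.8,8,0],[-1.9,2.8,8,0],[-1.9,2.8,8,0]]'
python3 st.py s2; python3 - <<'E'
import cv2
a=cv2.imread("pics/s2wrist.png")[0:180,180:440]
b=cv2.imread("pics/s2top.png")[150:210,300:400]
import numpy as np
A=cv2.resize(a,None,fx=3,fy=3,interpolation=cv2.INTER_CUBIC);cv2.imwrite("pics/s2c.png",A)
E
```

```text
time: 10.5
ee_pos: [0.5753, -0.2497, 0.2784]
tcp_rot: [-179.9, 0.0, 59.8]
wrist_force: [-0.1, 0.0, -1.6]
opening: 0.0433
grasp_force: 26.6
10.5 [ 0.5753 -0.2497  0.2784] [-1.7993e+02  1.0000e-02  5.9810e+01] [-23.5  17.5  29.1 101.6  -0.   96.7] 26.628734505466127
wrist stud_mid 0.77 [337.2  82. ] [ 0.659  -0.1976]
wrist stud_mid 0.55 [ 30.3 318.1] [ 0.2673 -0.2416]
wrist pedestal 0.96 [ 68.3 279.5] [ 0.2628 -0.24  ]
wrist pedestal 0.91 [324.7  83. ] [ 0.6576 -0.1973]
wrist cap 0.66 [285.6 282. ] [ 0.5032 -0.3815]
top stud_mid 0.77 [349.7 170.5] [ 0.6424 -0.1935]
top cap 0.83 [118.5 310. ] [0.2955 0.4752]
top cap 0.66 [390.2 171.7] [ 0.6597 -0.3323]
scene stud_mid 0.91 [269.5 119.8] [ 0.2704 -0.2348]
scene stud_mid 0.87 [189.4 195.2] [ 0.6615 -0.1934]
scene stud_mid 0.23 [254.  183.1] [ 0.5197 -0.0888]
scene pedestal 0.85 [268.4 138.8] [ 0.2649 -0.244 ]
scene pedestal 0.67 [275.9 220.3] [ 0.5296 -0.0036]
scene pedestal 0.59 [195.4 215. ] [ 0.6565 -0.193 ]
scene cap 0.95 [469.4 252.4] [0.293  0.4718]
scene cap 0.66 [189.  119.3] [ 0.3576 -0.5326]
scene cap 0.34 [286.1 245.8] [0.5816 0.0717]
```

View pics/s2c.png

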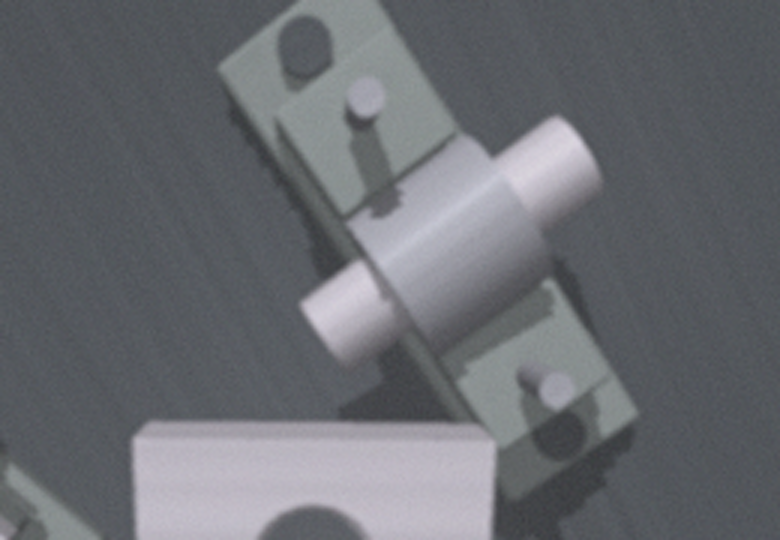

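Both stud tips are clear, at full-image pixels (302,33) and (365.7,130).

```bash
python3 - <<'E'
from h import *
o=bot.get_obs();c=bot.camera("wrist")
a=ground(c,(301.7,32.4),.086,o);b=ground(c,(365.4,130.1),.086,o)
d=a-b;m=(a+b)/2;print(a,b,np.linalg.norm(d),"mid",m,"ang",np.degrees(np.arctan2(d[1],d[0])))
z=o["ee_pos"][2]-.001
h1=ground(c,(284.5,187),z,o);h2=ground(c,(283,386),z,o);e=h1-h2
print("cap dist",np.linalg.norm(e),"ang",np.degrees(np.arctan2(e[1],e[0])),"mid",(h1+h2)/2,"tcp",o["ee_pos"],o["tcp_rot"])
y=np.radians(o["tcp_rot"][2]);v=((h1+h2)/2-o["ee_pos"])[:2]
print("offset along toolx,tooly",v@[np.cos(y),np.sin(y)],v@[np.sin(y),-np.cos(y)])
t=bot.camera("top");print("tips in top",proj(t,[a,b,m]))
s=bot.camera("scene");print("tips in scene",proj(s,[a,b,m]))
A=t["img"][140:215,300:400];B=s["img"][165:240,140:240]
cv2.imwrite("pics/ts.png",cv2.resize(np.hstack([A,B])[:,:,::-1],None,fx=4,fy=4,interpolation=cv2.INTER_CUBIC))
E
```

```text
[ 0.65263838 -0.14925962  0.086     ] [ 0.66223661 -0.24519276  0.086     ] 0.0964121020223172 mid [ 0.6574375  -0.19722619  0.086     ] ang 95.71349492513124
cap dist 0.09578803372073365 ang 59.449463833980666 mid [ 0.57681163 -0.25022759  0.27831717] tcp [ 0.57542374 -0.24953846  0.27931717] [ 1.79996901e+02 -8.18571224e-04  5.98212110e+01]
offset along toolx,tooly 0.00010196877998085044 0.0015462054875643077
tips in top [[333.67182144 167.84576105]
 [367.3655706  162.83385877]
 [350.53234774 165.33911337]]
tips in scene [[203.61750038 200.9818474 ]
 [175.90125137 186.60332118]
 [189.52631115 193.67478157]]
```

View pics/ts.png

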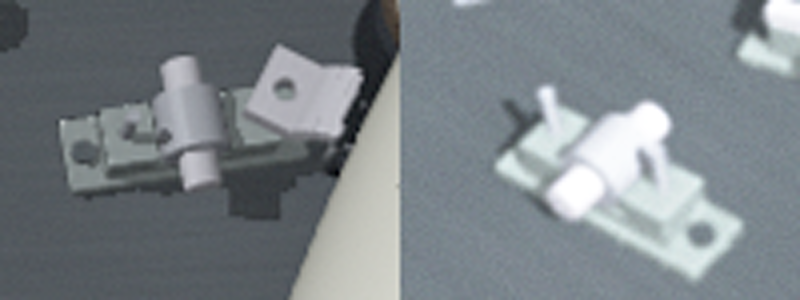

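Picture limit reached, so the remaining checks are numeric. I'll cross-check the top camera against the held cap's hole (371.2,162), the stud tip (332.5,172), and the foot corners (317,188) and (315,170).

```bash
python3 - <<'E'
from h import *
o=bot.get_obs();t=bot.camera("top");s=bot.camera("scene");w=bot.camera("wrist")
th=np.radians(95.7);yv=np.array([np.cos(th),np.sin(th),0]);xv=np.array([yv[1],-yv[0],0]);m=np.array([.6574,-.1972,0])
P=[m+sx*.028*xv+.09*yv for sx in (-1,1)]
print("foot corners top",proj(t,P).round(1).tolist())
print("tip, base", proj(t,[m+.048*yv+[0,0,.086],m+.048*yv+[0,0,.046]]).round(1).tolist())
print("h1 top",proj(t,[[.6012,-.209,.278]]).round(1).tolist())
print("px/mm: dx 10mm", proj(t,[m+[.01,0,.086]])-proj(t,[m+[0,0,.086]]))
print("wrist foot corners",[proj(w,[m+sx*.028*xv+sy*.09*yv],o).round().tolist() for sx in(-1,1) for sy in (-1,1)])
# scene: foot corners & shaft ends
print("scene foot",[proj(s,[m+sx*.028*xv+sy*.09*yv]).round(1).tolist() for sx in(-1,1) for sy in (-1,1)])
# shaft: ends along x, z axis height ~46
print("wrist shaft ends z~.046",proj(w,[m+sx*.048*xv+[0,0,.046] for sx in(-1,1)],o).round().tolist())
E
```

```text
foot corners top [[317.9, 188.0], [314.7, 170.4]]
tip, base [[333.7, 167.8], [331.9, 172.3]]
h1 top [[371.9, 160.7]]
px/mm: dx 10mm [[-0.31955519 -3.36783582]]
wrist foot corners [[[348.0, 166.0]], [[251.0, 25.0]], [[390.0, 137.0]], [[296.0, -10.0]]]
scene foot [[[176.8, 195.7]], [[225.6, 221.5]], [[163.7, 207.7]], [[213.1, 234.9]]]
wrist shaft ends z~.046 [[288.0, 114.0], [372.0, 52.0]]
```

Model corners match the top view to about 1 px, and the scene view too, so stud_mid is at (0.656, -0.197) at 95.7°. I'll move above the studs, staying high first.

```bash
python3 -m inch '[[1.5,1,0,6],[3.5,2.2,0,14],[5.5,3.5,0,22],[7,4.6,-2,30],[8.06,5.25,-5,36.2],[8.06,5.25,-8,36.2],[8.06,5.25,-10.5,36.2],[8.06,5.25,-11.5,36.2]]' && python3 -m inch '[[0,0,0,0],[0,0,0,0],[0,0,0,0],[0,0,0,0],[0,0,0,0],[0,0,0,0],[0,0,0,0],[0,0,0,0]]'
python3 - <<'E'
from h import *
o=bot.get_obs();print(o["ee_pos"],o["tcp_rot"],o["q"])
E
```

```text
time: 12.4
ee_pos: [0.6554, -0.1968, 0.1625]
tcp_rot: [-179.9, -0.1, 96.0]
wrist_force: [-0.5, 0.3, -2.1]
opening: 0.0436
grasp_force: 26.6
time: 13.4
ee_pos: [0.656, -0.197, 0.1643]
tcp_rot: [-180.0, -0.0, 96.0]
wrist_force: [0.5, 0.9, -1.5]
opening: 0.0432
grasp_force: 26.6
[ 0.656      -0.19704415  0.16426504] [-1.79996227e+02 -6.07196686e-04  9.60230677e+01] [-1.67184424e+01  2.33426971e+01  2.37569128e+01  9.04179303e+01
 -8.98622558e-04  6.72584898e+01]
```

```bash
python3 -m inch '[[0,0,-1,0],[0,0,-2,0],[0,0,-3,0],[0,0,-4,0],[0,0,-4.7,0],[0,0,-5.1,0],[0,0,-5.2,0],[0,0,-5.2,0]]' && python3 -m inch '[[0,0,0,0],[0,0,0,0],[0,0,0,0],[0,0,0,0],[0,0,0,0],[0,0,0,0],[0,0,0,0],[0,0,0,0]]'
python3 - <<'E'
from h import *
o=bot.get_obs();print(o["ee_pos"],o["tcp_rot"])
w=bot.camera("wrist");z=o["ee_pos"][2]-.015
g=cv2.cvtColor(w["img"],cv2.COLOR_RGB2GRAY)
np.set_printoptions(linewidth=250)
# near hole centre expected from proj; stud seen inside the hole?
th=np.radians(95.7);yv=np.array([np.cos(th),np.sin(th),0]);m=np.array([.6565,-.197,0])
print("stud tips px",proj(w,[m+s*.048*yv+[0,0,.086] for s in(1,-1)],o))
print("hole top/bottom px",proj(w,[m+.048*yv+[0,0,z+.014],m+.048*yv+[0,0,z]],o))
p=g[160:212:2,258:312:2];print(p)
for th_ in ("cap","stud_mid"):
  for cn in ("top","scene"):
    c=bot.camera(cn)
    for d in bot.landmark_of(th_,c)[:3]:
        if d["score"]>.3: print(cn,th_,round(d["score"],2),np.round(d["point"],1),ground(c,d["point"],z if th_=="cap" else .086).round(4))
E
```

```text
time: 14.4
ee_pos: [0.6561, -0.197, 0.1126]
tcp_rot: [180.0, 0.0, 96.0]
wrist_force: [-0.3, 0.5, -2.4]
opening: 0.0439
grasp_force: 26.6
time: 15.4
ee_pos: [0.656, -0.197, 0.1123]
tcp_rot: [-180.0, 0.0, 96.0]
wrist_force: [0.6, -0.3, -2.5]
opening: 0.0433
grasp_force: 26.6
[ 0.6560135  -0.19703401  0.11227354] [-1.79997190e+02  6.67854246e-04  9.60252758e+01]
stud tips px [[282.48421565 170.43558142]
 [281.64691532 349.25309006]]
hole top/bottom px [[282.39300327 185.11334501]
 [282.44704309 176.4146892 ]]
[[188 187 191 187 187 190 187 187 189 186 189 187 187 185 190 187 186 190 187 187 188 186 186 189 186 188 190]
 [187 185 184 186 188 186 186 186 186 186 186 187 186 185 186 183 187 187 186 186 186 185 186 188 185 183 187]
 [187 185 185 186 187 186 189 185 187 188 186 184 185 188 188 186 188 186 185 186 186 185 187 184 186 185 187]
 [188 189 190 191 191 189 188 188 190 188 187 188 186 188 188 189 190 187 186 189 189 189 189 189 189 189 185]
 [191 192 192 192 191 192 192 190 191 189 175 163 150 142 154 164 171 185 192 188 190 190 189 190 189 190 188]
 [188 194 190 193 192 190 192 185
[... 1985 characters left out ...]
5 169 179 195 198 210 211 206 206 204 204 200 200 194 191 189 185 188 188 187 186 187 187]
 [188 187 191 190 187 189 188 189 185 195 197 205 206 205 202 199 196 189 187 189 190 188 187 186 189 188 190]
 [189 192 187 189 191 189 189 189 190 187 187 189 190 190 189 191 189 191 188 191 187 188 190 188 187 189 191]]
top cap 0.84 [119.8 310.5] [0.2936 0.4345 0.0973]
top cap 0.55 [352.4 163.9] [ 0.6576 -0.2005  0.0973]
scene cap 0.93 [469.2 256.8] [0.3956 0.4713 0.0973]
scene cap 0.92 [191.4 187.3] [ 0.6444 -0.2013  0.0973]
top stud_mid 0.73 [378.7 312.4] [ 0.2526 -0.2335  0.086 ]
scene stud_mid 0.6 [270.7 118.8] [ 0.2638 -0.2351  0.086 ]
scene stud_mid 0.59 [190.5 195.8] [ 0.6612 -0.1896  0.086 ]
```

In the wrist image the stud tip's edge shows through the near hole within about 1 mm of where it was predicted. The cap is still, level and held at 26.6 N, so I'm handing in.

```bash
python3 -c "
from workcell import bot
print(bot.job_done())"
```

```text
the job is handed in; nothing more can be done
None
```

The job is handed in with the larger cap gripped at about 27 N per finger, still and level about 11 mm above the bare pedestal's stud tips, the holes over the studs to within an estimated 1–2 mm; no verdict was returned.

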